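Slide a loaded deep-well plate around the rack and seat it in the reader's loading dock

ROBOT

A 7-joint arm with a two-finger parallel gripper is mounted at the origin on the work surface. World frame = base frame: x ahead of the robot, y to its left, z up, the work surface at z = 0. Lengths are in m, angles in rad, forces in N, time in s.
With the tool pointing down it reaches from about 0.425 to 0.875 m from the base axis. Payload 9.9 kg.
Tool frame: the origin (TCP) lies midway between the tips of the shut fingers; the grasp point (between the pads) lies 19 mm behind it; z points along the fingers, y is the line along which they close (so a half turn about z gives the same grasp; the last joint's range is limited). The gripper opens to 85 mm and grips with 20 to 120 N. Pads are 22 mm wide; open, the fingers measure 114 mm over their backs; the gripper's body (76 mm by 85 mm) begins 54 mm behind the grasp point. The pads swing forward as they close: fully open they stand 13 mm farther back than shut.
Start: joints at [-1.253, 0.576, 0.025, 1.437, -0.015, 1.129, -0.057], TCP at [0.264, 0.621, 0.231] pointing down, gripper open.
Joint ranges: [-2.76, 2.76], [-0.34, 2.15], [-1.52, 1.57], [0.19, 2.46], [-1.09, 4.23], [0.17, 1.99], [-2.82, 2.82]. Speed limits (rad/s): [2.22, 2.22, 3.01, 3.01, 3.14, 3.14, 3.14].

INTERFACE

Orientations are given as a unit quaternion [w, x, y, z].
In Python, from rig import env, vision, nets gives the robot as it stands.
- The arm moves only by the shell command python3 -m jog 'ROWS' [OPENING] [FORCE]. ROWS is JSON, a list of rows, each an object of numbers: "tx", "ty", "tz": the shift along the tool's x, y, z in cm; "wx", "wy", "wz": the turn, a rotation vector about the tool's x, y, z in degrees. In form: [{"tx": .., "ty": .., "tz": .., "wx": .., "wy": .., "wz": ..}, ...]. A call has 1 to 8 rows; each row shifts and turns the commanded pose from where the row before left it, along the tool's axes as they then stand; what a row does not reach is not made up. A row lasts 1/12 s, in which the tool goes at most 41.7 mm and 7.16 degrees, less where a joint would pass 70% of its speed; a pose out of reach is approached as far as the arm can. A call is refused whole if a number of a shift passes 4.17 or a number of a turn 7.16, either way. A call with a gripper value outside its range is refused whole. OPENING is the opening, from 0 (shut) to 1 (fully open), set as the call begins (- or left out, the last holds). The fingers move at their own pace and stop on an object; FORCE is the grip in N (left out, the last holds). Time passes only in rows, so rows that do not move let the fingers close. It gives the time, the measured TCP pose, the force, the opening and the grip force at its end, in the units of the state.
- env.sense(): the state, without advancing time (a new reading comes with each control period).
- vision.snapshot(name): name is "scene" or "side" or "wrist"; returns (picture, depth): 400x640x3 uint8, red, green, blue; 400x640 float32, m along the optical axis (not along the pixel's ray), 0 where there is no reading.
- vision.get_calibration(name): a dict with "fx", "fy", "cx", "cy" (pixels), "R" (3x3) and "t" (3): a world point X has camera coordinates R X + t. Camera axes: x right, y down, z forward; pixel columns grow to the right and rows downward; lengths in m; the calibration is good to about 2 mm. A picture is of the moment at which its call begins: read the wrist's pose just before it. get_calibration takes no time and is no camera call; for the wrist camera it gives the pose at the moment of the call.
- env.job_done(): hands the job in; it is judged then, once.
Trained networks look in the newest picture that a camera, given by its name, has taken for a name from the list of things; names that differ only in an ending like _2 or _b are one class to them, and where a whole thing is asked for, a point or a joint stands for the part that bears it (a point fixed in the world has none). Each returns a list of dicts, best first, with "confidence" (0 to 1); they miss things now and then, are a little off and sometimes report something else, mostly with a low value. They report only what shows in the picture. A call takes as long as a camera call. They do not tell look-alikes from the thing itself.
- nets.find_in(label, camera): "point" ([column, row] in pixels, amid what is visible of it).
- nets.place_of(label, camera): "point" ([column, row] in pixels: a listed point, or the origin of a listed thing).
The state is a dict: "time_s": time; "joint_pos": joint angles; "qvel": joint speeds; "tau": joint torques, N m; "position": TCP position; "tcp_rot": TCP orientation; "force": force on the tool from outside, world axes, zero at the start; "wrist_torque": the same for the moment, N m; "gripper_width": finger opening in m; "grip_force": force on a finger pad.
Only numpy, scipy, OpenCV 4.12 (cv2) and the standard library are available. Lean on these libraries where they do the work, as an engineer would, in place of code of your own. Each camera call takes 0.05 s, during which the arm holds its last target. There are 200 camera calls.

TASK

The deep-well plate is loaded, so slide it flat along the bench without lifting or tipping it: take it between the vial rack and the tip box without anything touching either, and into the loading dock between its two guide rails. There, press it against the sprung pad with a steady push of about 10 N (never over 15 N) for about a second, then ease off gently so that the plate stays resting against the pad, and take the gripper away. Do not jam it hard against the guide rails either, and leave the bottle, the jar and the plate cover where they are.

Things in the scene. Friction and masses are not known exactly. Their poses are not given: they have to be found in the camera images.
- plate: Loose off-white deep-well plate with 24 square wells in its top, a solid block to the touch: 86 mm along its x, 128 mm along its y, 42 mm high, 0.18 to 0.33 kg (bench drag about 1 to 4 N), on the bench to the robot's right with its long side within 0.3 rad of world y. Too wide to grip: push it on its side faces. Origin at the centre of its underside.
- dock: Fixed dock: two aluminium rails along its y, 14 mm wide, 22 mm high, 92 mm clear between. The plate slides in on the bench along +y, short end first. Origin on the bench midway between the rails, whose parallel part runs from y = -75 to +90 mm. At the far end a stop bar carries a sprung black pad facing the mouth; adjusted daily, its face lies unmeasured at y = 40 to 90 mm: find it by feel.
- mouth (a point): Middle of the dock's mouth, on the bench at dock y = -119 mm; axes as the dock's. From the parallel part to here the rails flare outwards at 0.38 rad, to about 125 mm clear. The pad at the dock's far end is 56 mm wide, 6 to 32 mm above the bench, springs 4 N per mm without preload over 10 mm; eased off, it moves the plate back until bench drag holds it against the pad.
- rack: Fixed grey vial rack with capped vials, 84 mm along its x, 130 mm along its y, 57 mm high. Origin at the centre of its underside. It stands on one side of the passage (nearer to the robot or farther), the tip box on the other, the two sometimes swapped.
- tipbox: Fixed pipette-tip box, black base with clear lid, 84 mm along its x (a latch stands out 2 mm more on its -x side), 122 mm along its y, 58 mm high. Origin at the centre of its underside. It and the rack leave a passage 135 to 200 mm wide between them.
- bottle: Loose amber bottle, diameter 60 mm, 110 mm high, upright; a bystander. Origin at the centre of its underside.
- cover: Loose clear plate cover lying flat, 88 by 130 by 8 mm; a bystander. Origin at the centre of its underside.
- jar: Loose white screw-top jar, diameter 54 mm, 60 mm high; a bystander. Origin at the centre of its underside.
Mind the look-alikes: they are no part of the job. What is shaped like the plate but blue is not meant. Leave any blue look-alike of the rack alone.

How it is judged:
On the way, in this order (a step that is already met when the one before it is completed fails the run):
1. the plate passes between the vial rack and the tip box (world y of plate above -0.13 m and horizontal distance between plate and rack below 0.21 m and horizontal distance between plate and tipbox below 0.21 m), for 0.1 s.
2. the plate, between the guide rails, is pressed steadily into the dock, against the pad, with 5 to 15 N for half a second (y of plate in the frame of dock between -0.034 and 0.036 m and x of plate in the frame of dock between -0.005 and 0.005 m and angle between the y axis of plate and the y axis of dock, either way round below 0.04 rad and contact force between plate and dock between 5 and 15 N), for 0.5 s.
At the end, for the whole second after the job is handed in: The plate stands flat and still on the bench in the dock, centred between the rails within 5 mm and in line with them within 0.04 rad, at pad depth, and still rests against the sprung pad (contact force between plate and dock above 0.15 N, below 8 N), with the gripper away from it (y of plate in the frame of dock between -0.034 and 0.036 m and x of plate in the frame of dock between -0.005 and 0.005 m and angle between the y axis of plate and the y axis of dock, either way round below 0.04 rad and contact force between plate and dock between 0.15 and 8 N and height (world z) of plate below 0.003 m and angle between plate's own z axis and vertical below 0.04 rad and linear speed of plate below 0.01 m/s); the robot touches nothing.
It fails at once if the vial rack or the tip box is touched (contact force between any of rack, tipbox and anything else above 0.3 N).
It fails at once if the plate is pushed against the dock (pad or rails) with more than 18 N (contact force between plate and dock above 18 N).
It fails at once if the plate is lifted or tipped (height (world z) of plate above 0.008 m or angle between plate's own z axis and vertical above 0.12 rad).
It fails at once if the bottle, jar or cover is disturbed (distance of any of bottle, jar, cover from where it was at the start of the episode above 0.015 m).
It also fails if it takes over 72 s, if anything falls off the work surface, if the arm or the gripper's body presses on something with over 40 N, if the wrist force passes 120 N, or if a joint passes its speed limit or range.

## Working session

There is one attempt and no reset: what is moved stays moved. The work goes in short steps, Python scripts to look and compute and a shell command to move; the robot and the scene stay as the last step left them, time stands still between calls to the robot, and variables do not carry over. Pictures are saved under pics/ and viewed, at most 10 in all, crops included, and the job is handed in when it is done.

```bash
mkdir -p pics; ls; python3 - <<'E'
from rig import env,vision,nets
import cv2
for c in("scene","side"):
    p,d=vision.snapshot(c); cv2.imwrite(f"pics/{c}0.png",p[:,:,::-1])
    k=vision.get_calibration(c); print(c,k)
    for l in("plate","dock","mouth","rack","tipbox","bottle","cover","jar"):
        print(l,[(r["point"],round(r["confidence"],2)) for r in nets.place_of(l,c)[:3]])
s=env.sense();print({k:s[k] for k in("time_s","position","tcp_rot","force")})
E
```

```text
pics
scene {'fx': 369.14890058967495, 'fy': 369.14890058967495, 'cx': 325.03312673586237, 'cy': 200.5266966995735, 'R': array([[-0.40836042,  0.91274536, -0.01173338],
       [ 0.75032424,  0.3283176 , -0.57377791],
       [-0.51986085, -0.24311202, -0.81892689]]), 't': array([ 0.30849819, -0.40459903,  1.3624941 ])}
plate [([238.2, 143.2], 0.91), ([289.3, 164.9], 0.6)]
dock [([433.7, 247.9], 0.75)]
mouth []
rack [([303.8, 246.2], 0.81), ([410.4, 310.0], 0.56)]
tipbox [([343.5, 172.6], 0.86)]
bottle [([423.7, 198.8], 0.84), ([237.7, 224.3], 0.51)]
cover [([240.4, 225.8], 0.68)]
jar [([288.6, 163.1], 0.63), ([354.9, 281.3], 0.6)]
side {'fx': 418.90188434133, 'fy': 418.90188434133, 'cx': 322.46140871237697, 'cy': 198.4707422278093, 'R': array([[-0.99729685, -0.07200865,  0.01462031],
       [-0.05842901,  0.65653452, -0.75202957],
       [ 0.0445539 , -0.75085097, -0.6589672 ]]), 't': array([0.58593922, 0.11251076, 0.99870552])}
plate [([366.9, 135.7], 0.93), ([361.6, 170.8], 0.67)]
dock []
mouth []
rack [([216.8, 304.6], 0.93), ([270.9, 206.4], 0.57)]
tipbox [([374.7, 215.3], 0.83), ([380.6, 296.5], 0.72), ([362.6, 172.3], 0.16)]
bottle [([379.4, 299.2], 0.6), ([271.1, 206.0], 0.21)]
cover [([272.8, 160.3], 0.91)]
jar [([272.7, 161.1], 0.71), ([238.8, 253.0], 0.56)]
{'time_s': 0.9, 'position': array([0.26394529, 0.62124991, 0.23130682]), 'tcp_rot': array([-1.15716496e-05,  1.99555632e-01,  9.79886498e-01, -6.76368309e-06]), 'force': array([0.5737467 , 0.23694837, 0.69631653])}
```

View pics/scene0.png

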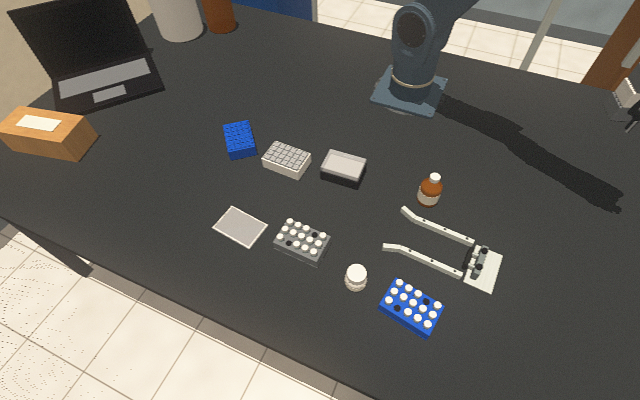

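View pics/side0.png

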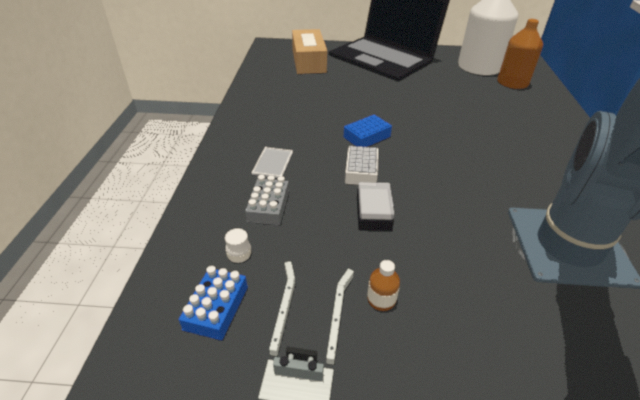

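The off-white plate (scene ≈287,160) fits; the blue block at (239,140) is its look-alike. The grey rack (302,240) fits; the blue one at (412,306) is the look-alike. The tip box is at (343,168), and the bottle, jar and cover at (430,190), (356,277) and (240,227). The dock mouth is near (393,228) and its pad near (470,258). I'll confirm in a crop while measuring.

```bash
cat > h.py <<'E'
from rig import env,vision,nets
import numpy as np,cv2
def cloud(c):
    p,d=vision.snapshot(c);k=vision.get_calibration(c)
    v,u=np.mgrid[:400,:640]
    X=np.stack([(u-k["cx"])*d/k["fx"],(v-k["cy"])*d/k["fy"],d],-1)
    W=(X-k["t"])@k["R"]; W[d==0]=np.nan
    return p,W
def bev(x0,x1,y0,y1,s=1000):
    "top-down: height & colour; image col=y (left +), row = -x"
    ps=[]
    for c in("scene","side"):
        p,W=cloud(c); m=np.isfinite(W[...,2]); ps.append(np.c_[W[m],p[m]])
    return ps
def rect(P,z0,z1,box):
    m=(P[:,2]>z0)&(P[:,2]<z1)&(P[:,0]>box[0])&(P[:,0]<box[1])&(P[:,1]>box[2])&(P[:,1]<box[3])
    q=P[m]; 
    if len(q)<10: return None
    (c,s,a)=cv2.minAreaRect((q[:,:2]*1000).astype(np.float32))
    if a>45:a-=90;s=s[::-1]
    return len(q),np.round(c,1),np.round(s,1),round(a,2),np.round(np.median(q[:,2])*1000,1)
E
python3 - <<'E'
from h import *
PS=bev(0,0,0,0)
p,_=PS and (None,None)
np.save("ps0.npy",PS[0]);np.save("ps1.npy",PS[1])
im=cv2.imread("pics/scene0.png");crop=cv2.resize(im[110:320,200:520],None,fx=2.5,fy=2.5,interpolation=cv2.INTER_CUBIC)
cv2.imwrite("pics/crop0.png",crop[:525,:800])
for n,P in zip("AB",PS):
    H=np.zeros((1000,1400,3),np.uint8)
    m=(P[:,2]>0.008)&(P[:,2]<.13)&(P[:,0]>.2)&(P[:,0]<1.0)&(P[:,1]>-.7)&(P[:,1]<.7)
    q=P[m]; mask=np.zeros((400,700),np.uint8)
    mask[((q[:,0]-.2)/.002).astype(int).clip(0,399),((q[:,1]+.7)/.002).astype(int)]=255
    mask=cv2.morphologyEx(mask,cv2.MORPH_CLOSE,np.ones((5,5)))
    N,L,st,ce=cv2.connectedComponentsWithStats(mask)
    for i in range(1,N):
        if st[i][4]>150:
            pts=np.argwhere(L==i)*2+[200,-700]
            lab=L[((q[:,0]-.2)/.002).astype(int).clip(0,399),((q[:,1]+.7)/.002).astype(int)]==i
            g=q[lab]; top=np.percentile(g[:,2],95)
            r=cv2.minAreaRect((g[g[:,2]>top-.012][:,:2]*1000).astype(np.float32))
            print(n,np.round(g[:,:2].mean(0)*1000),"top",round(top*1000),"rect",[np.round(a,1) for a in r],"rgb",np.round(np.median(g[:,3:],0)))
E
```

```text
A [ 489. -418.] top 45 rect [array([ 477.1, -428.3]), array([132.2,  86. ]), np.float64(40.4)] rgb [ 39.  93. 188.]
A [475. -65.] top 59 rect [array([462.8, -69.5]), array([ 82.8, 118.3]), np.float64(2.6)] rgb [200. 193. 182.]
A [466. 190.] top 108 rect [array([450.7, 190.7]), array([26.6, 29.3]), np.float64(58.1)] rgb [153.  93.  57.]
A [ 505. -240.] top 45 rect [array([ 494.4, -246.7]), array([130.1,  88.4]), np.float64(87.7)] rgb [174. 168. 158.]
A [543. 239.] top 23 rect [array([540.6, 235.6]), array([209.4,  26.2]), np.float64(82.0)] rgb [219. 216. 192.]
A [610. 354.] top 44 rect [array([602.9, 351.5]), array([42.4, 89.3]), np.float64(85.3)] rgb [88. 89. 83.]
A [651. 230.] top 23 rect [array([649.5, 227.4]), array([ 25.9, 209.4]), np.float64(0.1)] rgb [235. 231. 211.]
A [743. -70.] top 57 rect [array([733.7, -75.3]), array([113.9,  69.4]), np.float64(87.1)] rgb [146. 143. 136.]
A [ 756. -258.] top 11 rect [array([ 754.1, -259.3]), array([129.6,  86.8]), np.float64(83.4)] rgb [194. 186. 176.]
A [796. 238.] top 57 rect [array([788.3, 237.5]), array([114.4,  69.2]), np.float64(79.6
[... 668 characters left out ...]
t64(81.5)] rgb [214. 213. 200.]
B [604. 359.] top 44 rect [array([603.8, 352. ]), array([41.3, 87.9]), np.float64(86.0)] rgb [89. 92. 88.]
B [649. 240.] top 23 rect [array([648.8, 227.9]), array([211.7,  25. ]), np.float64(89.9)] rgb [213. 212. 199.]
B [730. -59.] top 57 rect [array([733.7, -75.3]), array([117.7,  68.7]), np.float64(87.8)] rgb [143. 142. 137.]
B [ 753. -258.] top 11 rect [array([ 752.4, -259.5]), array([133.7,  86.8]), np.float64(84.0)] rgb [185. 182. 176.]
B [783. 251.] top 57 rect [array([788.1, 237.7]), array([114.6,  69.3]), np.float64(80.3)] rgb [ 68. 113. 175.]
B [770. 103.] top 60 rect [array([773.4,  92.2]), array([47.8, 46.3]), np.float64(66.2)] rgb [176. 168. 156.]
```

View pics/crop0.png

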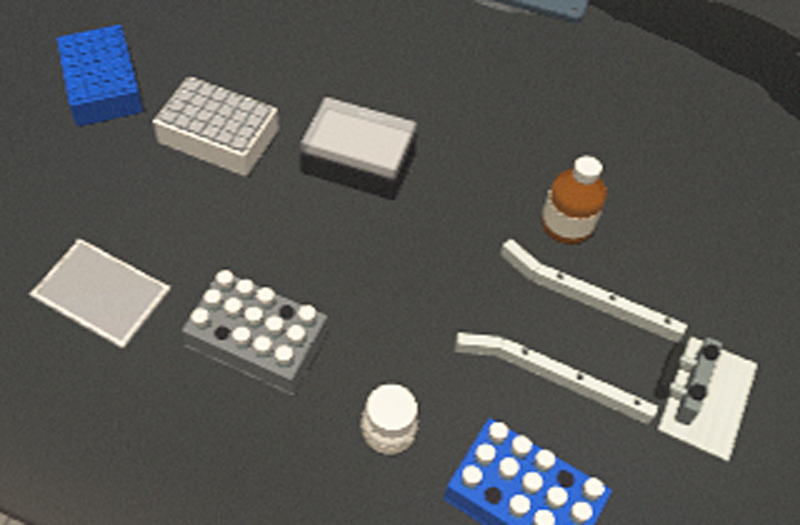

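```bash
cat >> h.py <<'E'
def go(x,y,z,psi,seg=None):
    s=env.sense();w,a,b,c=s["tcp_rot"]
    from scipy.spatial.transform import Rotation as R
    r=R.from_quat([a,b,c,w]);M=r.as_matrix();d=M.T@(np.array([x,y,z])/1000-s["position"])*100
    p=np.degrees(np.arctan2(M[1,0],M[0,0]));e=(psi-p+180)%360-180
    print("pos",np.round(s["position"]*1000,1),"psi",round(p,2),"tilt",np.round(M[:2,2],4),"t",round(s["time_s"],2),"F",np.round(s["force"],2),"q7",round(s["joint_pos"][6],2))
    print("  total cm tool",np.round(d,2),"wz",round(-e,2),"rows>=",np.ceil(max(np.linalg.norm(d)/4.1,abs(e)/7.1)))
def dock():
    for n in("ps0.npy","ps1.npy"):
        P=np.load(n);L=[]
        for lo,hi in((500,590),(610,690)):
            q=P[(P[:,2]>.017)&(P[:,2]<.027)&(P[:,0]>lo/1e3)&(P[:,0]<hi/1e3)&(P[:,1]>.195)&(P[:,1]<.315)]*1e3
            cs=[]
            for y in range(195,315,6):
                b=q[(q[:,1]>=y)&(q[:,1]<y+6)]
                if len(b)>2: cs.append((y+3,(b[:,0].min()+b[:,0].max())/2))
            f=np.polyfit(*np.array(cs).T,1);L.append(f)
        f=(L[0]+L[1])/2
        print(n,"slopes",[round(l[0],4) for l in L],"sep",round(np.polyval(L[1]-L[0],250),1),"centre x at y=130,246,280",np.round(np.polyval(f,[130,246,280]),1))
def plate(box=(.4,.7,-.45,.35)):
    # off-white top face of the plate, both cameras
    for c in("scene","side"):
        p,W=cloud(c);P=W.reshape(-1,3);C=p.reshape(-1,3).astype(int)
        m=(P[:,2]>.034)&(P[:,2]<.052)&(P[:,0]>box[0])&(P[:,0]<box[1])&(P[:,1]>box[2])&(P[:,1]<box[3])&(C[:,2]<C[:,0]+25)
        q=(P[m,:2]*1000).astype(np.float32)
        mk=np.zeros((400,500),np.uint8);i=((q-[350,-500])/2).astype(int);mk[i[:,0].clip(0,399),i[:,1].clip(0,499)]=255
        mk=cv2.morphologyEx(mk,cv2.MORPH_CLOSE,np.ones((5,5)));N,L,st,_=cv2.connectedComponentsWithStats(mk)
        k=1+np.argmax(st[1:,4]);g=q[L[i[:,0].clip(0,399),i[:,1].clip(0,499)]==k]
        ce,s,a=cv2.minAreaRect(g); a=a if s[0]>s[1] else a+90
        print(c,"plate",np.round(ce,1),np.round(sorted(s),1),"y-axis deg",round(a,2))
E
python3 -c "
from h import *
dock();plate((.4,.7,-.36,-.15));go(560,80,231,157);go(425,-247,231,157)"
```

```text
ps0.npy slopes [np.float64(0.0695), np.float64(0.0707)] sep 106.3 centre x at y=130,246,280 [587.7 595.8 598.2]
ps1.npy slopes [np.float64(0.0756), np.float64(0.0745)] sep 106.0 centre x at y=130,246,280 [587.  595.7 598.3]
scene plate [ 493.7 -247.2] [ 89.  129.7] y-axis deg 87.65
side plate [ 494.7 -248.3] [ 85.6 132.4] y-axis deg 88.34
pos [263.9 621.3 231.3] psi 156.98 tilt [-0.  0.] t 1.1 F [-0.26 -0.84  0.82] q7 -0.06
  total cm tool [-4.842e+01 -3.824e+01  3.000e-02] wz -0.02 rows>= 16.0
pos [263.9 621.3 231.3] psi 156.98 tilt [-0.  0.] t 1.1 F [-0.26 -0.84  0.82] q7 -0.06
  total cm tool [-4.878e+01 -7.361e+01  3.000e-02] wz -0.02 rows>= 22.0
```

```bash
R='{"tx":-3.03,"ty":-2.39}'; python3 -m jog '[{"tx":-3.03,"ty":-2.39},{"tx":-3.03,"ty":-2.39},{"tx":-3.03,"ty":-2.39},{"tx":-3.03,"ty":-2.39},{"tx":-3.03,"ty":-2.39},{"tx":-3.03,"ty":-2.39},{"tx":-3.03,"ty":-2.39},{"tx":-3.03,"ty":-2.39}]' 0.5
python3 -m jog '[{"tx":-3.03,"ty":-2.39},{"tx":-3.03,"ty":-2.39},{"tx":-3.03,"ty":-2.39},{"tx":-3.03,"ty":-2.39},{"tx":-3.03,"ty":-2.39},{"tx":-3.03,"ty":-2.39},{"tx":-3.03,"ty":-2.39},{"tx":-3.03,"ty":-2.39}]'
python3 -c "
from h import *
go(425,-247,231,-2)"
```

```text
pos [263.9 621.3 231.3] psi 156.98 tilt [-0.  0.] t 1.1 F [-0.26 -0.84  0.82] q7 -0.06
  total cm tool [-4.878e+01 -7.361e+01  3.000e-02] wz 158.98 rows>= 23.0$[0]: bad value
$[0]: bad value
```

```bash
python3 -m jog '[{"tx":-3.03,"ty":-2.39,"tz":0,"wx":0,"wy":0,"wz":0},{"tx":-3.03,"ty":-2.39,"tz":0,"wx":0,"wy":0,"wz":0},{"tx":-3.03,"ty":-2.39,"tz":0,"wx":0,"wy":0,"wz":0},{"tx":-3.03,"ty":-2.39,"tz":0,"wx":0,"wy":0,"wz":0},{"tx":-3.03,"ty":-2.39,"tz":0,"wx":0,"wy":0,"wz":0},{"tx":-3.03,"ty":-2.39,"tz":0,"wx":0,"wy":0,"wz":0},{"tx":-3.03,"ty":-2.39,"tz":0,"wx":0,"wy":0,"wz":0},{"tx":-3.03,"ty":-2.39,"tz":0,"wx":0,"wy":0,"wz":0}]' 0.5
python3 -c "
from h import *
go(560,80,231,157)"
```

```text
time_s: 1.77
position: [0.4129, 0.3488, 0.2315]
tcp_rot: [0.0, 0.199, 0.98, 0.0]
force: [0.7, -0.1, 0.3]
gripper_width: 0.0429
grip_force: 0.0
pos [412.9 348.8 231.5] psi 156.99 tilt [0.0004 0.0004] t 1.77 F [ 0.72 -0.11  0.34] q7 0.41
  total cm tool [-24.05 -18.99   0.05] wz -0.01 rows>= 8.0
```

```bash
python3 -m jog '[{"tx":-3.0,"ty":-2.37,"tz":0,"wx":0,"wy":0,"wz":0},{"tx":-3.0,"ty":-2.37,"tz":0,"wx":0,"wy":0,"wz":0},{"tx":-3.0,"ty":-2.37,"tz":0,"wx":0,"wy":0,"wz":0},{"tx":-3.0,"ty":-2.37,"tz":0,"wx":0,"wy":0,"wz":0},{"tx":-3.0,"ty":-2.37,"tz":0,"wx":0,"wy":0,"wz":0},{"tx":-3.0,"ty":-2.37,"tz":0,"wx":0,"wy":0,"wz":0},{"tx":-3.0,"ty":-2.37,"tz":0,"wx":0,"wy":0,"wz":0},{"tx":-3.0,"ty":-2.37,"tz":0,"wx":0,"wy":0,"wz":0}]'
python3 -c "
from h import *
go(425,-247,231,157)"
```

```text
time_s: 2.43
position: [0.5597, 0.0803, 0.2316]
tcp_rot: [0.0, 0.2, 0.98, 0.0]
force: [1.1, -0.1, -0.2]
gripper_width: 0.0431
grip_force: 0.0
pos [559.7  80.3 231.6] psi 156.98 tilt [0.0006 0.0002] t 2.43 F [ 1.09 -0.08 -0.17] q7 1.0
  total cm tool [ -0.4  -35.4    0.05] wz -0.02 rows>= 9.0
```

```bash
python3 -m jog '[{"tx":0,"ty":-4.1,"tz":0,"wx":0,"wy":0,"wz":0},{"tx":0,"ty":-4.1,"tz":0,"wx":0,"wy":0,"wz":0},{"tx":0,"ty":-4.1,"tz":0,"wx":0,"wy":0,"wz":0},{"tx":0,"ty":-4.1,"tz":0,"wx":0,"wy":0,"wz":0},{"tx":0,"ty":-4.1,"tz":0,"wx":0,"wy":0,"wz":0},{"tx":0,"ty":-4.1,"tz":0,"wx":0,"wy":0,"wz":0},{"tx":0,"ty":-4.1,"tz":0,"wx":0,"wy":0,"wz":0},{"tx":0,"ty":-4.1,"tz":0,"wx":0,"wy":0,"wz":0}]'
python3 -m jog '[{"tx":0,"ty":0,"tz":0,"wx":0,"wy":0,"wz":7},{"tx":0,"ty":0,"tz":0,"wx":0,"wy":0,"wz":7},{"tx":0,"ty":0,"tz":0,"wx":0,"wy":0,"wz":7},{"tx":0,"ty":0,"tz":0,"wx":0,"wy":0,"wz":7},{"tx":0,"ty":0,"tz":0,"wx":0,"wy":0,"wz":7},{"tx":0,"ty":0,"tz":0,"wx":0,"wy":0,"wz":7},{"tx":0,"ty":0,"tz":0,"wx":0,"wy":0,"wz":7},{"tx":0,"ty":0,"tz":0,"wx":0,"wy":0,"wz":7}]'
python3 -m jog '[{"tx":0,"ty":0,"tz":0,"wx":0,"wy":0,"wz":7},{"tx":0,"ty":0,"tz":0,"wx":0,"wy":0,"wz":7},{"tx":0,"ty":0,"tz":0,"wx":0,"wy":0,"wz":7},{"tx":0,"ty":0,"tz":0,"wx":0,"wy":0,"wz":7},{"tx":0,"ty":0,"tz":0,"wx":0,"wy":0,"wz":7},{"tx":0,"ty":0,"tz":0,"wx":0,"wy":0,"wz":7},{"tx":0,"ty":0,"tz":0,"wx":0,"wy":0,"wz":7},{"tx":0,"ty":0,"tz":0,"wx":0,"wy":0,"wz":7}]'
python3 -c "
from h import *
go(428,-247,100,-2)"
```

```text
time_s: 3.1
position: [0.4298, -0.2214, 0.2317]
tcp_rot: [0.0, 0.199, 0.98, -0.0]
force: [2.0, -0.5, -0.0]
gripper_width: 0.0431
grip_force: 0.0
time_s: 3.77
position: [0.4308, -0.2198, 0.2315]
tcp_rot: [0.0, 0.639, 0.77, 0.0]
force: [-0.3, 0.5, 0.7]
gripper_width: 0.0427
grip_force: 0.0
time_s: 4.43
position: [0.4309, -0.2197, 0.2315]
tcp_rot: [0.0, 0.925, 0.38, 0.0]
force: [0.1, -0.6, -0.6]
gripper_width: 0.0428
grip_force: 0.0
pos [ 430.9 -219.7  231.5] psi 44.64 tilt [0.0005 0.    ] t 4.43 F [ 0.08 -0.6  -0.56] q7 -0.08
  total cm tool [-2.13  1.74 13.15] wz 46.64 rows>= 7.0
```

```bash
python3 -m jog '[{"tx":0,"ty":0,"tz":0,"wx":0,"wy":0,"wz":6.66},{"tx":0,"ty":0,"tz":0,"wx":0,"wy":0,"wz":6.66},{"tx":0,"ty":0,"tz":1.9,"wx":0,"wy":0,"wz":6.66},{"tx":0,"ty":0,"tz":1.9,"wx":0,"wy":0,"wz":6.66},{"tx":0,"ty":0,"tz":1.9,"wx":0,"wy":0,"wz":6.66},{"tx":0,"ty":0,"tz":1.9,"wx":0,"wy":0,"wz":6.66},{"tx":0,"ty":0,"tz":1.9,"wx":0,"wy":0,"wz":6.66},{"tx":-0.3,"ty":2.7,"tz":1.9,"wx":0,"wy":0,"wz":0}]'
python3 -m jog '[{"tx":0,"ty":0,"tz":2.5,"wx":0,"wy":0,"wz":0},{"tx":0,"ty":0,"tz":2.5,"wx":0,"wy":0,"wz":0},{"tx":0,"ty":0,"tz":2.5,"wx":0,"wy":0,"wz":0},{"tx":0,"ty":0,"tz":0.9,"wx":0,"wy":0,"wz":0},{"tx":0,"ty":0,"tz":0,"wx":0,"wy":0,"wz":0},{"tx":0,"ty":0,"tz":0,"wx":0,"wy":0,"wz":0}]'
python3 -c "
from h import *
go(428,-247,12,-2)
p,d=vision.snapshot('side');cv2.imwrite('pics/s1.png',cv2.resize(p[100:260,240:480,::-1],None,fx=3,fy=3))"
```

```text
time_s: 5.1
position: [0.4285, -0.2415, 0.1155]
tcp_rot: [-0.002, 1.0, -0.015, -0.001]
force: [1.4, 0.4, -0.2]
gripper_width: 0.0427
grip_force: 0.0
time_s: 5.6
position: [0.427, -0.247, 0.0338]
tcp_rot: [-0.0, 1.0, -0.015, -0.0]
force: [-0.4, -0.5, 0.5]
gripper_width: 0.0427
grip_force: 0.0
pos [ 427.  -247.    33.8] psi -1.66 tilt [-0.0001  0.0001] t 5.6 F [-0.4  -0.51  0.51] q7 -0.37
  total cm tool [0.1  0.   2.18] wz 0.34 rows>= 1.0
```

View pics/s1.png

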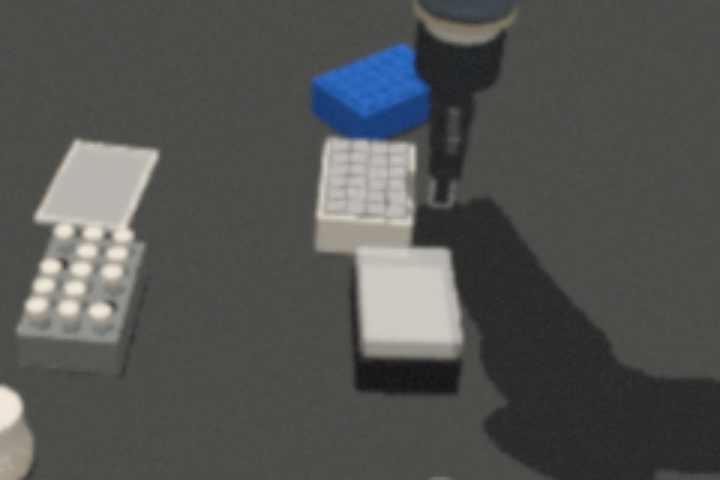

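```bash
python3 -m jog '[{"tx":0,"ty":0,"tz":2.2,"wx":0,"wy":0,"wz":2.5},{"tx":0.5,"ty":0,"tz":0,"wx":0,"wy":0,"wz":0},{"tx":0.3,"ty":0,"tz":0,"wx":0,"wy":0,"wz":0},{"tx":0.3,"ty":0,"tz":0,"wx":0,"wy":0,"wz":0},{"tx":0.3,"ty":0,"tz":0,"wx":0,"wy":0,"wz":0},{"tx":0.5,"ty":0,"tz":0,"wx":0,"wy":0,"wz":0},{"tx":0.5,"ty":0,"tz":0,"wx":0,"wy":0,"wz":0},{"tx":0.5,"ty":0,"tz":0,"wx":0,"wy":0,"wz":0}]'
python3 -c "
from h import *
go(506,-250,12,-4.15)"
```

```text
time_s: 6.32
position: [0.4564, -0.2488, 0.0117]
tcp_rot: [0.0, 0.999, -0.036, 0.0]
force: [-3.1, 0.6, 1.0]
gripper_width: 0.0427
grip_force: 1.3
pos [ 456.4 -248.8   11.7] psi -4.13 tilt [ 0.0001 -0.0001] t 6.32 F [-3.11  0.56  0.97] q7 -0.42
  total cm tool [ 4.96 -0.24 -0.03] wz 0.02 rows>= 2.0
```

Contact, with drag around 3 N. Continuing, 4.5 cm.

```bash
python3 -m jog '[{"tx":0.7,"ty":0,"tz":0,"wx":0,"wy":0,"wz":0},{"tx":0.7,"ty":0,"tz":0,"wx":0,"wy":0,"wz":0},{"tx":0.7,"ty":0,"tz":0,"wx":0,"wy":0,"wz":0},{"tx":0.7,"ty":0,"tz":0,"wx":0,"wy":0,"wz":0},{"tx":0.7,"ty":0,"tz":0,"wx":0,"wy":0,"wz":0},{"tx":0.5,"ty":0,"tz":0,"wx":0,"wy":0,"wz":0},{"tx":0.3,"ty":0,"tz":0,"wx":0,"wy":0,"wz":0},{"tx":0.2,"ty":0,"tz":0,"wx":0,"wy":0,"wz":0}]'
python3 -c "
from h import *
go(506,-250,12,-4.15)
plate((.45,.69,-.36,-.15))"
```

```text
time_s: 6.98
position: [0.5012, -0.252, 0.0112]
tcp_rot: [0.0, 0.999, -0.036, -0.0]
force: [-2.5, 0.6, 1.3]
gripper_width: 0.0428
grip_force: 1.2
pos [ 501.2 -252.    11.2] psi -4.12 tilt [-0.0001 -0.    ] t 6.98 F [-2.54  0.58  1.32] q7 -0.49
  total cm tool [ 0.46 -0.23 -0.08] wz 0.03 rows>= 1.0
scene plate [ 545.  -251.2] [108.3 128.9] y-axis deg 85.54
side plate [ 544.9 -252.7] [105.8 132.9] y-axis deg 85.78
```

```bash
python3 -m jog '[{"tx":0.3,"ty":0,"tz":0,"wx":0,"wy":0,"wz":0},{"tx":0.25,"ty":0,"tz":0,"wx":0,"wy":0,"wz":0},{"tx":0,"ty":0,"tz":0,"wx":0,"wy":0,"wz":0},{"tx":-1.0,"ty":0,"tz":0,"wx":0,"wy":0,"wz":0},{"tx":-3.0,"ty":0,"tz":0,"wx":0,"wy":0,"wz":0},{"tx":-2.0,"ty":0,"tz":-3,"wx":0,"wy":0,"wz":0},{"tx":0,"ty":0,"tz":-4,"wx":0,"wy":0,"wz":0},{"tx":0,"ty":0,"tz":-4,"wx":0,"wy":0,"wz":0}]'
python3 -c "
from h import *
go(555,-350,120,85.85)
plate((.5,.69,-.36,-.15))"
```

```text
time_s: 7.75
position: [0.4433, -0.2478, 0.122]
tcp_rot: [-0.001, 0.999, -0.038, -0.002]
force: [1.2, -0.3, 0.8]
gripper_width: 0.0424
grip_force: 0.0
pos [ 443.3 -247.8  122. ] psi -4.32 tilt [-0.0031  0.0017] t 7.75 F [ 1.22 -0.33  0.75] q7 -0.57
  total cm tool [11.91  9.35  0.15] wz -90.17 rows>= 13.0
scene plate [ 561.3 -252.8] [ 87.6 129.8] y-axis deg 85.42
side plate [ 560.6 -251.4] [ 85.9 131.7] y-axis deg 85.9
```

```bash
python3 -m jog '[{"tx":2.95,"ty":2.04,"tz":0,"wx":0,"wy":0,"wz":0},{"tx":2.95,"ty":2.04,"tz":0,"wx":0,"wy":0,"wz":0},{"tx":2.95,"ty":2.04,"tz":0,"wx":0,"wy":0,"wz":0},{"tx":2.95,"ty":2.04,"tz":0,"wx":0,"wy":0,"wz":0},{"tx":0,"ty":0,"tz":0,"wx":0,"wy":0,"wz":-7},{"tx":0,"ty":0,"tz":0,"wx":0,"wy":0,"wz":-7},{"tx":0,"ty":0,"tz":0,"wx":0,"wy":0,"wz":-7},{"tx":0,"ty":0,"tz":0,"wx":0,"wy":0,"wz":-7}]'
python3 -m jog '[{"tx":0,"ty":0,"tz":0,"wx":0,"wy":0,"wz":-7},{"tx":0,"ty":0,"tz":0,"wx":0,"wy":0,"wz":-7},{"tx":0,"ty":0,"tz":0,"wx":0,"wy":0,"wz":-7},{"tx":0,"ty":0,"tz":0,"wx":0,"wy":0,"wz":-7},{"tx":0,"ty":0,"tz":0,"wx":0,"wy":0,"wz":-7},{"tx":0,"ty":0,"tz":0,"wx":0,"wy":0,"wz":-7},{"tx":0,"ty":0,"tz":0,"wx":0,"wy":0,"wz":-6},{"tx":0,"ty":0,"tz":0,"wx":0,"wy":0,"wz":0}]'
python3 -c "
from h import *
go(555,-338,12,85.85)"
```

```text
time_s: 8.52
position: [0.5575, -0.3379, 0.1204]
tcp_rot: [-0.0, 0.978, 0.21, -0.0]
force: [-0.3, 0.1, 0.1]
gripper_width: 0.0426
grip_force: 0.0
time_s: 9.18
position: [0.5575, -0.3379, 0.121]
tcp_rot: [-0.0, 0.808, 0.589, 0.0]
force: [0.5, -0.2, 0.8]
gripper_width: 0.0427
grip_force: 0.0
pos [ 557.5 -337.9  121. ] psi 72.12 tilt [0.0002 0.0009] t 9.18 F [ 0.48 -0.17  0.79] q7 0.45
  total cm tool [-0.09 -0.23 10.9 ] wz -13.73 rows>= 3.0
```

```bash
python3 -m jog '[{"tx":0,"ty":-0.2,"tz":0,"wx":0,"wy":0,"wz":-6.87},{"tx":0,"ty":0,"tz":1,"wx":0,"wy":0,"wz":-6.87},{"tx":0,"ty":0,"tz":2.6,"wx":0,"wy":0,"wz":0},{"tx":0,"ty":0,"tz":2.6,"wx":0,"wy":0,"wz":0},{"tx":0,"ty":0,"tz":2.6,"wx":0,"wy":0,"wz":0},{"tx":0,"ty":0,"tz":2.0,"wx":0,"wy":0,"wz":0},{"tx":0,"ty":0,"tz":0,"wx":0,"wy":0,"wz":0},{"tx":0,"ty":0,"tz":0,"wx":0,"wy":0,"wz":0}]'
python3 -c "
from h import *
go(555,-338,12,85.85)"
```

```text
time_s: 9.85
position: [0.5553, -0.337, 0.0125]
tcp_rot: [-0.001, 0.735, 0.678, -0.0]
force: [-0.7, -0.6, -0.2]
gripper_width: 0.0427
grip_force: 0.0
pos [ 555.3 -337.    12.5] psi 85.44 tilt [-0.0022  0.0012] t 9.85 F [-0.69 -0.58 -0.23] q7 0.67
  total cm tool [-0.1  -0.02  0.05] wz -0.41 rows>= 1.0
```

```bash
python3 -m jog '[{"tx":0.5,"ty":0,"tz":0,"wx":0,"wy":0,"wz":-0.4},{"tx":0.3,"ty":0,"tz":0,"wx":0,"wy":0,"wz":0},{"tx":0.3,"ty":0,"tz":0,"wx":0,"wy":0,"wz":0},{"tx":0.4,"ty":0,"tz":0,"wx":0,"wy":0,"wz":0},{"tx":0.7,"ty":0,"tz":0,"wx":0,"wy":0,"wz":0},{"tx":0.8,"ty":0,"tz":0,"wx":0,"wy":0,"wz":0},{"tx":0.8,"ty":0,"tz":0,"wx":0,"wy":0,"wz":0},{"tx":0.8,"ty":0,"tz":0,"wx":0,"wy":0,"wz":0}]'
python3 -m jog '[{"tx":0.8,"ty":0,"tz":0,"wx":0,"wy":0,"wz":0},{"tx":0.8,"ty":0,"tz":0,"wx":0,"wy":0,"wz":0},{"tx":0.6,"ty":0,"tz":0,"wx":0,"wy":0,"wz":0},{"tx":0.3,"ty":0,"tz":0,"wx":0,"wy":0,"wz":0}]'
cat >> h.py <<'E'
def where():
    "plate pose while the gripper stands behind it: points ahead of the fingers, edges by percentiles in dock axes"
    a=np.radians(85.85);Y=np.array([np.cos(a),np.sin(a)]);X=np.array([np.sin(a),-np.cos(a)]);O=np.array([595.9,246.])
    s=env.sense();T=(s["position"][:2]*1000-O)
    for c in("scene","side"):
        p,W=cloud(c);P=W.reshape(-1,3)*1000;C=p.reshape(-1,3).astype(int)
        q=(P[:,:2]-O);x=q@X;y=q@Y
        m=(P[:,2]>36)&(P[:,2]<50)&(abs(x)<62)&(y>T@Y+20)&(y<T@Y+160)
        x,y=x[m],y[m]
        e=[]
        for lo in range(int(T@Y)+25,int(T@Y)+130,5):
            b=x[(y>=lo)&(y<lo+5)]
            if len(b)>8:e.append((lo+2.5,b.min(),b.max()))
        e=np.array(e);f=np.polyfit(e[:,0],(e[:,1]+e[:,2])/2,1)
        fr=np.percentile(y,99.5);yc=fr-64
        print(c,"dock frame: plate x",round(np.polyval(f,yc),1),"y",round(yc,1),"slope deg",round(np.degrees(f[0]),2),"(+ = leans +x) width",round(np.median(e[:,2]-e[:,1]),1))
    print("tcp dock",round(T@X,1),round(T@Y,1),"z",round(s["position"][2]*1000,1),"F along/lat",round(s["force"][:2]@Y,2),round(s["force"][:2]@X,2),"t",round(s["time_s"],2))
E
python3 -c "
from h import *
go(0,0,12,85.85)
where()"
```

```text
time_s: 10.52
position: [0.5598, -0.2904, 0.0135]
tcp_rot: [0.0, 0.731, 0.682, 0.0]
force: [-0.3, -2.8, 0.8]
gripper_width: 0.0427
grip_force: 1.3
time_s: 10.85
position: [0.5615, -0.2649, 0.0132]
tcp_rot: [-0.0, 0.731, 0.682, 0.0]
force: [0.0, -1.0, 0.1]
gripper_width: 0.0425
grip_force: 0.9
pos [ 561.5 -264.9   13.2] psi 86.07 tilt [-0.0003  0.0008] t 10.85 F [ 0.04 -1.    0.07] q7 0.6
  total cm tool [ 22.58 -57.83   0.16] wz 0.22 rows>= 16.0
scene dock frame: plate x 1.1 y -435.6 slope deg -0.59 (+ = leans +x) width 83.3
side dock frame: plate x -0.6 y -434.6 slope deg 0.12 (+ = leans +x) width 82.4
tcp dock 2.6 -512.1 z 13.2 F along/lat -0.99 0.11 t 10.85
```

```bash
python3 -m jog '[{"tx":0.4,"ty":0,"tz":0,"wx":0,"wy":0,"wz":0.2},{"tx":0.8,"ty":0,"tz":0,"wx":0,"wy":0,"wz":0},{"tx":1,"ty":0,"tz":0,"wx":0,"wy":0,"wz":0},{"tx":1,"ty":0,"tz":0,"wx":0,"wy":0,"wz":0},{"tx":1,"ty":0,"tz":0,"wx":0,"wy":0,"wz":0},{"tx":1,"ty":0,"tz":0,"wx":0,"wy":0,"wz":0},{"tx":1,"ty":0,"tz":0,"wx":0,"wy":0,"wz":0},{"tx":0.7,"ty":0,"tz":0,"wx":0,"wy":0,"wz":0}]'
python3 -c "
from h import *
go(0,0,12,85.85)
where()"
```

```text
time_s: 11.62
position: [0.5666, -0.1957, 0.0132]
tcp_rot: [-0.0, 0.732, 0.681, 0.0]
force: [0.1, -1.0, 0.2]
gripper_width: 0.0427
grip_force: 0.5
pos [ 566.6 -195.7   13.2] psi 85.87 tilt [-0.0001  0.0006] t 11.62 F [ 0.08 -1.01  0.24] q7 0.51
  total cm tool [ 15.45 -57.92   0.14] wz 0.02 rows>= 15.0
scene dock frame: plate x 1.0 y -366.0 slope deg 0.06 (+ = leans +x) width 83.4
side dock frame: plate x 0.4 y -364.4 slope deg 0.05 (+ = leans +x) width 83.0
tcp dock 2.7 -442.7 z 13.2 F along/lat -1.0 0.16 t 11.62
```

Tracking straight. Onwards past the rack and tip box.

```bash
python3 -m jog '[{"tx":0.5,"ty":0,"tz":0,"wx":0,"wy":0,"wz":0},{"tx":1,"ty":0,"tz":0,"wx":0,"wy":0,"wz":0},{"tx":1,"ty":0,"tz":0,"wx":0,"wy":0,"wz":0},{"tx":1,"ty":0,"tz":0,"wx":0,"wy":0,"wz":0},{"tx":1,"ty":0,"tz":0,"wx":0,"wy":0,"wz":0},{"tx":1,"ty":0,"tz":0,"wx":0,"wy":0,"wz":0},{"tx":1,"ty":0,"tz":0,"wx":0,"wy":0,"wz":0},{"tx":1,"ty":0,"tz":0,"wx":0,"wy":0,"wz":0}]'
python3 -m jog '[{"tx":1,"ty":0,"tz":0,"wx":0,"wy":0,"wz":0},{"tx":1,"ty":0,"tz":0,"wx":0,"wy":0,"wz":0},{"tx":1,"ty":0,"tz":0,"wx":0,"wy":0,"wz":0},{"tx":1,"ty":0,"tz":0,"wx":0,"wy":0,"wz":0},{"tx":1,"ty":0,"tz":0,"wx":0,"wy":0,"wz":0},{"tx":1,"ty":0,"tz":0,"wx":0,"wy":0,"wz":0},{"tx":0.8,"ty":0,"tz":0,"wx":0,"wy":0,"wz":0},{"tx":0.4,"ty":0,"tz":0,"wx":0,"wy":0,"wz":0}]'
python3 -c "
from h import *
go(0,0,12,85.85)
where()"
```

```text
time_s: 12.38
position: [0.572, -0.1218, 0.0134]
tcp_rot: [0.0, 0.732, 0.681, 0.0]
force: [-0.0, -3.2, 1.8]
gripper_width: 0.0425
grip_force: 1.3
time_s: 13.05
position: [0.5772, -0.0492, 0.0131]
tcp_rot: [-0.0, 0.732, 0.681, 0.0]
force: [0.1, -1.5, 1.4]
gripper_width: 0.0427
grip_force: 1.0
pos [577.2 -49.2  13.1] psi 85.89 tilt [-0.0003  0.0007] t 13.05 F [ 0.08 -1.47  1.37] q7 0.31
  total cm tool [  0.77 -57.92   0.14] wz 0.04 rows>= 15.0
scene dock frame: plate x 1.1 y -220.1 slope deg -0.25 (+ = leans +x) width 83.4
side dock frame: plate x 0.6 y -219.2 slope deg -0.27 (+ = leans +x) width 84.2
tcp dock 2.7 -295.8 z 13.1 F along/lat -1.46 0.19 t 13.05
```

```bash
python3 -m jog '[{"tx":0.5,"ty":-0.01,"tz":0,"wx":0,"wy":0,"wz":0},{"tx":1,"ty":-0.01,"tz":0,"wx":0,"wy":0,"wz":0},{"tx":1,"ty":-0.01,"tz":0,"wx":0,"wy":0,"wz":0},{"tx":1,"ty":-0.01,"tz":0,"wx":0,"wy":0,"wz":0},{"tx":1,"ty":-0.01,"tz":0,"wx":0,"wy":0,"wz":0},{"tx":1,"ty":-0.01,"tz":0,"wx":0,"wy":0,"wz":0},{"tx":0.8,"ty":-0.01,"tz":0,"wx":0,"wy":0,"wz":0},{"tx":0.4,"ty":-0.01,"tz":0,"wx":0,"wy":0,"wz":0}]'
python3 -c "
from h import *
go(0,0,12,85.85)
where()
p,d=vision.snapshot('side');cv2.imwrite('pics/s2.png',cv2.resize(p[200:400,220:440,::-1],None,fx=3,fy=3))"
```

```text
time_s: 13.82
position: [0.5813, 0.0178, 0.0132]
tcp_rot: [-0.0, 0.732, 0.681, 0.0]
force: [0.3, -0.6, -0.6]
gripper_width: 0.0428
grip_force: 0.5
pos [581.3  17.8  13.2] psi 85.9 tilt [-0.0001  0.0006] t 13.82 F [ 0.31 -0.6  -0.62] q7 0.22
  total cm tool [ -5.93 -57.85   0.13] wz 0.05 rows>= 15.0
scene dock frame: plate x 0.7 y -152.9 slope deg 0.18 (+ = leans +x) width 84.4
side dock frame: plate x -0.1 y -152.2 slope deg 0.08 (+ = leans +x) width 84.1
tcp dock 2.0 -228.7 z 13.2 F along/lat -0.58 0.36 t 13.82
```

View pics/s2.png

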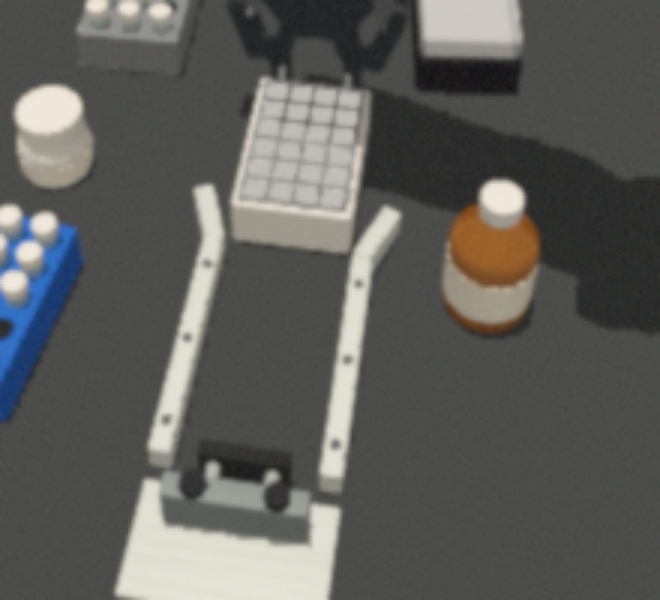

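The side view shows the plate centred and straight, its front (235–350, 240) just inside the flare. I'll keep on at a moderate pace.

```bash
python3 -m jog '[{"tx":0.4,"ty":0,"tz":0,"wx":0,"wy":0,"wz":0.05},{"tx":0.7,"ty":0,"tz":0,"wx":0,"wy":0,"wz":0},{"tx":0.7,"ty":0,"tz":0,"wx":0,"wy":0,"wz":0},{"tx":0.7,"ty":0,"tz":0,"wx":0,"wy":0,"wz":0},{"tx":0.7,"ty":0,"tz":0,"wx":0,"wy":0,"wz":0},{"tx":0.7,"ty":0,"tz":0,"wx":0,"wy":0,"wz":0},{"tx":0.7,"ty":0,"tz":0,"wx":0,"wy":0,"wz":0},{"tx":0.5,"ty":0,"tz":0,"wx":0,"wy":0,"wz":0}]'
python3 -c "
from h import *
go(0,0,12,85.85)
where()"
```

```text
time_s: 14.63
position: [0.5851, 0.0677, 0.0133]
tcp_rot: [-0.0, 0.733, 0.681, 0.0]
force: [0.5, -2.6, 1.8]
gripper_width: 0.043
grip_force: 1.3
pos [585.1  67.7  13.3] psi 85.79 tilt [0.0001 0.0002] t 14.63 F [ 0.47 -2.62  1.78] q7 0.14
  total cm tool [-11.06 -57.85   0.13] wz -0.06 rows>= 15.0
scene dock frame: plate x 1.0 y -103.1 slope deg 0.47 (+ = leans +x) width 83.4
side dock frame: plate x 0.2 y -101.6 slope deg -0.06 (+ = leans +x) width 84.4
tcp dock 2.1 -178.6 z 13.3 F along/lat -2.58 0.66 t 14.63
```

```bash
python3 -m jog '[{"tx":0.6,"ty":0,"tz":0,"wx":0,"wy":0,"wz":0},{"tx":0.7,"ty":0,"tz":0,"wx":0,"wy":0,"wz":0},{"tx":0.8,"ty":0,"tz":0,"wx":0,"wy":0,"wz":0},{"tx":0.8,"ty":0,"tz":0,"wx":0,"wy":0,"wz":0},{"tx":0.8,"ty":0,"tz":0,"wx":0,"wy":0,"wz":0},{"tx":0.8,"ty":0,"tz":0,"wx":0,"wy":0,"wz":0},{"tx":0.6,"ty":0,"tz":0,"wx":0,"wy":0,"wz":0},{"tx":0.4,"ty":0,"tz":0,"wx":0,"wy":0,"wz":0}]'
python3 -c "
from h import *
go(0,0,12,85.85)
where()"
```

```text
time_s: 15.4
position: [0.5891, 0.1228, 0.0132]
tcp_rot: [-0.0, 0.732, 0.681, 0.0]
force: [-0.5, -0.9, -0.1]
gripper_width: 0.0428
grip_force: 0.7
pos [589.1 122.8  13.2] psi 85.81 tilt [-0.0001  0.0003] t 15.4 F [-0.52 -0.9  -0.11] q7 0.06
  total cm tool [-16.55 -57.85   0.12] wz -0.04 rows>= 15.0
scene dock frame: plate x 0.8 y -48.0 slope deg 0.07 (+ = leans +x) width 84.2
side dock frame: plate x 0.3 y -47.0 slope deg 0.21 (+ = leans +x) width 84.3
tcp dock 2.1 -123.4 z 13.2 F along/lat -0.94 -0.45 t 15.4
```

```bash
python3 - <<'E'
from h import *
a=np.radians(85.85);Y=np.array([np.cos(a),np.sin(a)]);X=np.array([np.sin(a),-np.cos(a)]);O=np.array([595.9,246.])
for n in("ps0.npy","ps1.npy"):
    P=np.load(n);q=P[:,:2]*1000-O;x=q@X;y=q@Y;z=P[:,2]*1000
    for lo in range(30,116,4):
        m=(abs(x)<22)&(y>=lo)&(y<lo+4)
        if m.any():print(n[2],lo,m.sum(),"z",np.round(np.percentile(z[m],[10,50,90]),0),"rgb",np.round(np.median(P[m,3:],0)))
E
```

```text
0 30 21 z [-3. -2.  1.] rgb [76. 75. 71.]
0 34 22 z [-3. -1. -0.] rgb [76. 76. 71.]
0 38 24 z [-4. -2. -0.] rgb [76. 74. 71.]
0 42 22 z [-4. -1.  0.] rgb [77. 77. 72.]
0 46 23 z [-3. -2.  0.] rgb [75. 75. 71.]
0 50 22 z [-4. -2.  1.] rgb [77. 76. 71.]
0 54 24 z [-3. -2.  1.] rgb [77. 75. 72.]
0 58 24 z [-4. -2. -1.] rgb [77. 75. 72.]
0 62 24 z [-3. -2.  1.] rgb [77. 75. 72.]
0 66 23 z [-3. -1.  0.] rgb [76. 76. 72.]
0 70 23 z [-3. -1.  0.] rgb [76. 75. 71.]
0 74 23 z [-3. -2.  1.] rgb [76. 76. 71.]
0 78 24 z [-3. -2. -1.] rgb [78. 78. 73.]
0 82 48 z [-3. 10. 31.] rgb [56. 54. 51.]
0 86 24 z [29. 31. 32.] rgb [58. 58. 52.]
0 90 20 z [29. 30. 32.] rgb [57. 56. 52.]
0 94 12 z [20. 25. 31.] rgb [121. 121. 110.]
0 98 28 z [-2.  1. 21.] rgb [185. 184. 168.]
0 102 30 z [ 0.  3. 23.] rgb [210. 205. 184.]
0 106 30 z [-0.  2. 22.] rgb [190. 190. 174.]
0 110 55 z [ 5. 30. 38.] rgb [105. 107. 102.]
0 114 26 z [35. 37. 43.] rgb [145. 151. 139.]
1 30 41 z [-2. -1.  1.] rgb [76. 76. 74.]
1 34 40 z [-2. -0.  1.] rgb [76. 77. 74.]
1 38 47 z [-2. -1.  1.] rgb [76. 76. 74.]
1 42 40 z [-2. -1.  1.] rgb [76. 77. 74.]
1 46 40 z [-2. -1.  0.] rgb [76. 76. 73.]
1 50 49 z [-3. -1.  0.] rgb [75. 76. 74.]
1 54 38 z [-3. -1.  0.] rgb [76. 77. 74.]
1 58 46 z [-2. -1.  0.] rgb [76. 77. 74.]
1 62 44 z [-3. -1.  1.] rgb [74. 75. 72.]
1 66 9 z [-1. -1.  1.] rgb [67. 67. 64.]
1 82 23 z [29. 30. 32.] rgb [59. 59. 55.]
1 86 49 z [29. 31. 32.] rgb [54. 53. 49.]
1 90 143 z [ 9. 26. 32.] rgb [48. 48. 45.]
1 94 56 z [11. 23. 30.] rgb [46. 47. 44.]
1 98 14 z [21. 23. 25.] rgb [169. 170. 162.]
1 102 1 z [24. 24. 24.] rgb [167. 170. 160.]
1 106 1 z [36. 36. 36.] rgb [104. 108. 103.]
1 110 45 z [36. 38. 44.] rgb [142. 147. 140.]
1 114 50 z [36. 38. 44.] rgb [150. 156. 148.]
```

Pad face is at dock y ≈ 83, so contact comes at plate y ≈ +19, about 66 mm on. Go 55 mm, then feel.

```bash
python3 -m jog '[{"tx":0.6,"ty":0,"tz":0,"wx":0,"wy":0,"wz":0},{"tx":0.7,"ty":0,"tz":0,"wx":0,"wy":0,"wz":0},{"tx":0.8,"ty":0,"tz":0,"wx":0,"wy":0,"wz":0},{"tx":0.8,"ty":0,"tz":0,"wx":0,"wy":0,"wz":0},{"tx":0.8,"ty":0,"tz":0,"wx":0,"wy":0,"wz":0},{"tx":0.8,"ty":0,"tz":0,"wx":0,"wy":0,"wz":0},{"tx":0.6,"ty":0,"tz":0,"wx":0,"wy":0,"wz":0},{"tx":0.3,"ty":0,"tz":0,"wx":0,"wy":0,"wz":0}]'
python3 -m jog '[{"tx":0.05,"ty":0,"tz":0,"wx":0,"wy":0,"wz":0},{"tx":0.05,"ty":0,"tz":0,"wx":0,"wy":0,"wz":0},{"tx":0.05,"ty":0,"tz":0,"wx":0,"wy":0,"wz":0},{"tx":0.05,"ty":0,"tz":0,"wx":0,"wy":0,"wz":0}]'
python3 -c "
from h import *
where()"
```

```text
time_s: 16.17
position: [0.5931, 0.1768, 0.0133]
tcp_rot: [-0.0, 0.732, 0.681, 0.0]
force: [0.3, -2.0, 1.9]
gripper_width: 0.043
grip_force: 1.3
time_s: 16.5
position: [0.5932, 0.1772, 0.0133]
tcp_rot: [-0.0, 0.733, 0.68, -0.0]
force: [-0.3, -1.8, 0.0]
gripper_width: 0.0425
grip_force: 0.7
scene dock frame: plate x 0.6 y 6.1 slope deg 0.5 (+ = leans +x) width 84.4
side dock frame: plate x 0.2 y 6.5 slope deg 0.13 (+ = leans +x) width 84.8
tcp dock 2.3 -68.9 z 13.3 F along/lat -1.84 -0.12 t 16.5
```

```bash
python3 -m jog '[{"tx":0.1,"ty":0,"tz":0,"wx":0,"wy":0,"wz":0},{"tx":0.1,"ty":0,"tz":0,"wx":0,"wy":0,"wz":0},{"tx":0.1,"ty":0,"tz":0,"wx":0,"wy":0,"wz":0},{"tx":0.1,"ty":0,"tz":0,"wx":0,"wy":0,"wz":0},{"tx":0,"ty":0,"tz":0,"wx":0,"wy":0,"wz":0}]'
python3 -m jog '[{"tx":0.1,"ty":0,"tz":0,"wx":0,"wy":0,"wz":0},{"tx":0.1,"ty":0,"tz":0,"wx":0,"wy":0,"wz":0},{"tx":0.1,"ty":0,"tz":0,"wx":0,"wy":0,"wz":0},{"tx":0,"ty":0,"tz":0,"wx":0,"wy":0,"wz":0}]'
python3 -c "
from h import *
where()"
```

```text
time_s: 17.02
position: [0.5936, 0.1816, 0.0133]
tcp_rot: [-0.0, 0.733, 0.68, 0.0]
force: [0.3, 0.4, -0.7]
gripper_width: 0.043
grip_force: 0.2
time_s: 17.35
position: [0.5938, 0.1847, 0.0133]
tcp_rot: [-0.0, 0.733, 0.68, 0.0]
force: [-0.5, -0.4, -1.2]
gripper_width: 0.0428
grip_force: 0.1
scene dock frame: plate x 0.6 y 13.9 slope deg 0.06 (+ = leans +x) width 83.9
side dock frame: plate x 0.4 y 14.3 slope deg 0.37 (+ = leans +x) width 84.5
tcp dock 2.3 -61.3 z 13.3 F along/lat -0.45 -0.44 t 17.35
```

```bash
python3 -m jog '[{"tx":0.1,"ty":0,"tz":0,"wx":0,"wy":0,"wz":0},{"tx":0.1,"ty":0,"tz":0,"wx":0,"wy":0,"wz":0},{"tx":0.1,"ty":0,"tz":0,"wx":0,"wy":0,"wz":0},{"tx":0,"ty":0,"tz":0,"wx":0,"wy":0,"wz":0}]'
python3 -m jog '[{"tx":0.1,"ty":0,"tz":0,"wx":0,"wy":0,"wz":0},{"tx":0.05,"ty":0,"tz":0,"wx":0,"wy":0,"wz":0},{"tx":0,"ty":0,"tz":0,"wx":0,"wy":0,"wz":0}]'
python3 -c "
from h import *
where()"
```

```text
time_s: 17.78
position: [0.5941, 0.1874, 0.0133]
tcp_rot: [0.0, 0.733, 0.68, 0.0]
force: [-0.2, -1.5, 0.6]
gripper_width: 0.0427
grip_force: 0.5
time_s: 18.03
position: [0.5942, 0.1889, 0.0133]
tcp_rot: [0.0, 0.733, 0.68, 0.0]
force: [0.9, -2.1, 0.3]
gripper_width: 0.0427
grip_force: 0.7
scene dock frame: plate x 0.8 y 18.0 slope deg -0.43 (+ = leans +x) width 84.5
side dock frame: plate x 0.3 y 18.4 slope deg 0.15 (+ = leans +x) width 84.6
tcp dock 2.4 -57.1 z 13.3 F along/lat -2.06 1.01 t 18.03
```

```bash
python3 -m jog '[{"tx":0.1,"ty":0,"tz":0,"wx":0,"wy":0,"wz":0},{"tx":0,"ty":0,"tz":0,"wx":0,"wy":0,"wz":0}]'
python3 -m jog '[{"tx":0.1,"ty":0,"tz":0,"wx":0,"wy":0,"wz":0},{"tx":0,"ty":0,"tz":0,"wx":0,"wy":0,"wz":0}]'
```

```text
time_s: 18.3
position: [0.5942, 0.1898, 0.0134]
tcp_rot: [0.0, 0.733, 0.68, 0.0]
force: [0.3, -1.0, 1.0]
gripper_width: 0.0429
grip_force: 0.7
time_s: 18.47
position: [0.5943, 0.1909, 0.0133]
tcp_rot: [0.0, 0.733, 0.68, 0.0]
force: [0.3, -1.6, 0.6]
gripper_width: 0.0426
grip_force: 0.8
```

```bash
python3 -m jog '[{"tx":0.1,"ty":0,"tz":0,"wx":0,"wy":0,"wz":0},{"tx":0,"ty":0,"tz":0,"wx":0,"wy":0,"wz":0}]'
python3 -m jog '[{"tx":0.07,"ty":0,"tz":0,"wx":0,"wy":0,"wz":0},{"tx":0,"ty":0,"tz":0,"wx":0,"wy":0,"wz":0}]'
```

```text
time_s: 18.63
position: [0.5943, 0.1914, 0.0133]
tcp_rot: [0.0, 0.733, 0.68, -0.0]
force: [-0.1, -4.1, 1.9]
gripper_width: 0.0425
grip_force: 1.7
time_s: 18.8
position: [0.5943, 0.1917, 0.0134]
tcp_rot: [0.0, 0.733, 0.68, -0.0]
force: [-1.1, -5.7, 2.6]
gripper_width: 0.0426
grip_force: 2.5
```

```bash
python3 -m jog '[{"tx":0.07,"ty":0,"tz":0,"wx":0,"wy":0,"wz":0},{"tx":0,"ty":0,"tz":0,"wx":0,"wy":0,"wz":0}]'
python3 -m jog '[{"tx":0.07,"ty":0,"tz":0,"wx":0,"wy":0,"wz":0},{"tx":0,"ty":0,"tz":0,"wx":0,"wy":0,"wz":0}]'
```

```text
time_s: 18.97
position: [0.5943, 0.192, 0.0133]
tcp_rot: [0.0, 0.733, 0.68, -0.001]
force: [-0.6, -5.9, 2.7]
gripper_width: 0.0425
grip_force: 3.1
time_s: 19.13
position: [0.5943, 0.1922, 0.0133]
tcp_rot: [0.0, 0.733, 0.68, -0.001]
force: [-1.7, -6.8, 2.9]
gripper_width: 0.0429
grip_force: 3.7
```

```bash
python3 -m jog '[{"tx":0.1,"ty":0,"tz":0,"wx":0,"wy":0,"wz":0},{"tx":0,"ty":0,"tz":0,"wx":0,"wy":0,"wz":0}]'
python3 -m jog '[{"tx":0.08,"ty":0,"tz":0,"wx":0,"wy":0,"wz":0},{"tx":0,"ty":0,"tz":0,"wx":0,"wy":0,"wz":0},{"tx":0,"ty":0,"tz":0,"wx":0,"wy":0,"wz":0}]'
python3 -c "
from h import *
where()"
```

```text
time_s: 19.3
position: [0.5943, 0.1927, 0.0133]
tcp_rot: [0.001, 0.733, 0.68, -0.001]
force: [-2.3, -8.4, 3.8]
gripper_width: 0.043
grip_force: 4.5
time_s: 19.55
position: [0.5943, 0.1929, 0.0133]
tcp_rot: [0.001, 0.733, 0.68, -0.001]
force: [-2.2, -10.8, 3.1]
gripper_width: 0.0427
grip_force: 5.2
scene dock frame: plate x 0.8 y 22.0 slope deg -0.07 (+ = leans +x) width 84.9
side dock frame: plate x 0.5 y 22.2 slope deg 0.18 (+ = leans +x) width 84.6
tcp dock 2.3 -53.1 z 13.3 F along/lat -10.9 -1.4 t 19.55
```

```bash
python3 -m jog '[{"tx":0.03,"ty":0,"tz":0,"wx":0,"wy":0,"wz":0},{"tx":0,"ty":0,"tz":0,"wx":0,"wy":0,"wz":0},{"tx":0,"ty":0,"tz":0,"wx":0,"wy":0,"wz":0},{"tx":0,"ty":0,"tz":0,"wx":0,"wy":0,"wz":0},{"tx":0,"ty":0,"tz":0,"wx":0,"wy":0,"wz":0},{"tx":0,"ty":0,"tz":0,"wx":0,"wy":0,"wz":0},{"tx":0,"ty":0,"tz":0,"wx":0,"wy":0,"wz":0}]'
python3 -m jog '[{"tx":0,"ty":0,"tz":0,"wx":0,"wy":0,"wz":0},{"tx":0,"ty":0,"tz":0,"wx":0,"wy":0,"wz":0},{"tx":0,"ty":0,"tz":0,"wx":0,"wy":0,"wz":0},{"tx":0,"ty":0,"tz":0,"wx":0,"wy":0,"wz":0},{"tx":0,"ty":0,"tz":0,"wx":0,"wy":0,"wz":0},{"tx":0,"ty":0,"tz":0,"wx":0,"wy":0,"wz":0},{"tx":0,"ty":0,"tz":0,"wx":0,"wy":0,"wz":0}]'
```

```text
time_s: 20.23
position: [0.5944, 0.1929, 0.0133]
tcp_rot: [0.001, 0.734, 0.68, -0.001]
force: [-2.4, -10.6, 4.5]
gripper_width: 0.0426
grip_force: 5.6
time_s: 20.82
position: [0.5944, 0.1929, 0.0133]
tcp_rot: [0.001, 0.734, 0.68, -0.001]
force: [-3.3, -11.6, 4.4]
gripper_width: 0.0428
grip_force: 5.6
```

```bash
python3 -m jog '[{"tx":-0.03,"ty":0,"tz":0,"wx":0,"wy":0,"wz":0},{"tx":-0.03,"ty":0,"tz":0,"wx":0,"wy":0,"wz":0},{"tx":-0.03,"ty":0,"tz":0,"wx":0,"wy":0,"wz":0},{"tx":-0.03,"ty":0,"tz":0,"wx":0,"wy":0,"wz":0},{"tx":-0.03,"ty":0,"tz":0,"wx":0,"wy":0,"wz":0},{"tx":-0.03,"ty":0,"tz":0,"wx":0,"wy":0,"wz":0},{"tx":-0.03,"ty":0,"tz":0,"wx":0,"wy":0,"wz":0},{"tx":-0.03,"ty":0,"tz":0,"wx":0,"wy":0,"wz":0}]'
python3 -m jog '[{"tx":-0.02,"ty":0,"tz":0,"wx":0,"wy":0,"wz":0},{"tx":-0.02,"ty":0,"tz":0,"wx":0,"wy":0,"wz":0},{"tx":-0.02,"ty":0,"tz":0,"wx":0,"wy":0,"wz":0},{"tx":-0.02,"ty":0,"tz":0,"wx":0,"wy":0,"wz":0},{"tx":-0.02,"ty":0,"tz":0,"wx":0,"wy":0,"wz":0},{"tx":-0.02,"ty":0,"tz":0,"wx":0,"wy":0,"wz":0},{"tx":-0.02,"ty":0,"tz":0,"wx":0,"wy":0,"wz":0},{"tx":-0.02,"ty":0,"tz":0,"wx":0,"wy":0,"wz":0}]'
```

```text
time_s: 21.48
position: [0.5944, 0.1928, 0.0133]
tcp_rot: [0.0, 0.733, 0.68, -0.0]
force: [-0.8, -4.6, 1.5]
gripper_width: 0.0422
grip_force: 2.3
time_s: 22.15
position: [0.5944, 0.1923, 0.0133]
tcp_rot: [-0.0, 0.733, 0.68, 0.0]
force: [1.0, -2.4, 1.6]
gripper_width: 0.0428
grip_force: 1.5
```

```bash
python3 -m jog '[{"tx":-0.02,"ty":0,"tz":0,"wx":0,"wy":0,"wz":0},{"tx":-0.02,"ty":0,"tz":0,"wx":0,"wy":0,"wz":0},{"tx":-0.02,"ty":0,"tz":0,"wx":0,"wy":0,"wz":0},{"tx":-0.02,"ty":0,"tz":0,"wx":0,"wy":0,"wz":0},{"tx":-0.02,"ty":0,"tz":0,"wx":0,"wy":0,"wz":0},{"tx":-0.02,"ty":0,"tz":0,"wx":0,"wy":0,"wz":0},{"tx":-0.02,"ty":0,"tz":0,"wx":0,"wy":0,"wz":0},{"tx":-0.02,"ty":0,"tz":0,"wx":0,"wy":0,"wz":0}]'
python3 -m jog '[{"tx":-0.03,"ty":0,"tz":0,"wx":0,"wy":0,"wz":0},{"tx":-0.03,"ty":0,"tz":0,"wx":0,"wy":0,"wz":0},{"tx":-0.03,"ty":0,"tz":0,"wx":0,"wy":0,"wz":0},{"tx":-0.03,"ty":0,"tz":0,"wx":0,"wy":0,"wz":0},{"tx":-0.03,"ty":0,"tz":0,"wx":0,"wy":0,"wz":0},{"tx":-0.03,"ty":0,"tz":0,"wx":0,"wy":0,"wz":0},{"tx":-0.03,"ty":0,"tz":0,"wx":0,"wy":0,"wz":0},{"tx":-0.03,"ty":0,"tz":0,"wx":0,"wy":0,"wz":0}]'
python3 -c "
from h import *
where()"
```

```text
time_s: 22.82
position: [0.5941, 0.1908, 0.0132]
tcp_rot: [-0.0, 0.733, 0.681, 0.0]
force: [0.0, -0.3, 0.3]
gripper_width: 0.0427
grip_force: 0.0
time_s: 23.48
position: [0.5941, 0.188, 0.0133]
tcp_rot: [0.0, 0.733, 0.68, 0.0]
force: [-0.5, -0.9, 0.3]
gripper_width: 0.0431
grip_force: 0.0
scene dock frame: plate x 0.5 y 20.3 slope deg 0.06 (+ = leans +x) width 84.7
side dock frame: plate x 0.3 y 20.6 slope deg 0.14 (+ = leans +x) width 84.5
tcp dock 2.4 -58.0 z 13.3 F along/lat -0.9 -0.4 t 23.48
```

```bash
python3 -m jog '[{"tx":-0.3,"ty":0,"tz":0,"wx":0,"wy":0,"wz":0},{"tx":-1,"ty":0,"tz":0,"wx":0,"wy":0,"wz":0},{"tx":-1.5,"ty":0,"tz":0,"wx":0,"wy":0,"wz":0},{"tx":-1.5,"ty":0,"tz":0,"wx":0,"wy":0,"wz":0},{"tx":0,"ty":0,"tz":0,"wx":0,"wy":0,"wz":0},{"tx":0,"ty":0,"tz":-3,"wx":0,"wy":0,"wz":0},{"tx":0,"ty":0,"tz":-4,"wx":0,"wy":0,"wz":0},{"tx":0,"ty":0,"tz":-4,"wx":0,"wy":0,"wz":0}]'
python3 -m jog '[{"tx":0,"ty":0,"tz":-3,"wx":0,"wy":0,"wz":0},{"tx":0,"ty":0,"tz":0,"wx":0,"wy":0,"wz":0},{"tx":0,"ty":0,"tz":0,"wx":0,"wy":0,"wz":0},{"tx":0,"ty":0,"tz":0,"wx":0,"wy":0,"wz":0},{"tx":0,"ty":0,"tz":0,"wx":0,"wy":0,"wz":0},{"tx":0,"ty":0,"tz":0,"wx":0,"wy":0,"wz":0}]'
python3 -c "
from h import *
where()
p,d=vision.snapshot('scene');cv2.imwrite('pics/s3.png',cv2.resize(p[170:330,330:530,::-1],None,fx=3.5,fy=3.5))"
```

```text
time_s: 24.25
position: [0.59, 0.1434, 0.1238]
tcp_rot: [-0.0, 0.734, 0.68, -0.001]
force: [0.7, -0.3, 0.9]
gripper_width: 0.043
grip_force: 0.0
time_s: 24.75
position: [0.5901, 0.1447, 0.152]
tcp_rot: [-0.001, 0.733, 0.68, -0.001]
force: [0.3, -0.3, 0.4]
gripper_width: 0.0426
grip_force: 0.0
scene dock frame: plate x 0.5 y -6.0 slope deg 1.25 (+ = leans +x) width 84.6
side dock frame: plate x 0.1 y -6.0 slope deg 0.78 (+ = leans +x) width 84.6
tcp dock 1.6 -101.4 z 152.0 F along/lat -0.27 0.36 t 24.75
```

View pics/s3.png

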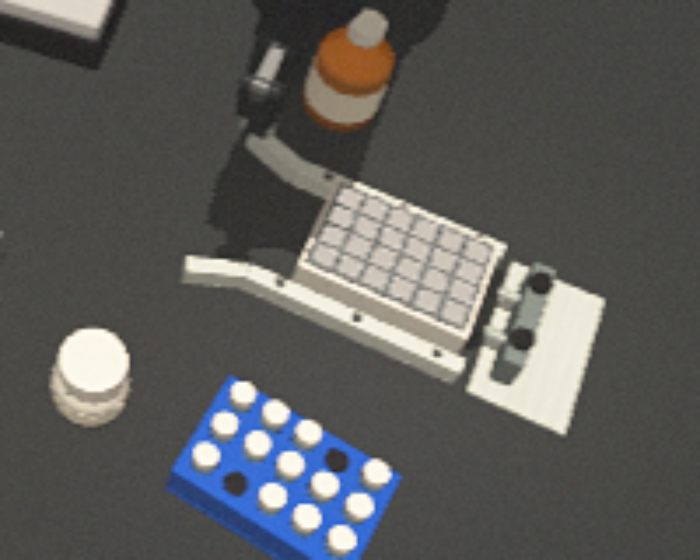

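The image shows the plate (400,265) between the rails against the pad, gripper clear. The y = -6 reading comes from my window cut-off, so I'll re-measure with a fixed window.

```bash
python3 - <<'E'
import h
from h import *
src=open('h.py').read().split("def where")[1]
exec("def where"+src.replace('T=(s["position"][:2]*1000-O)','T=-58.*Y'))
where(); print(env.sense()["force"])
E
```

```text
scene dock frame: plate x 0.8 y 20.3 slope deg 0.42 (+ = leans +x) width 84.3
side dock frame: plate x 0.4 y 20.9 slope deg 0.16 (+ = leans +x) width 84.8
tcp dock -0.0 -58.0 z 152.4 F along/lat 0.73 0.7 t 24.9
[0.20290698 0.16449067 0.23603064]
```

Unmoved at y ≈ 20.5, centred and in line with the rails. Handing in.

```bash
python3 -c "
from rig import env
print(env.job_done())"
```

```text
the job is handed in; nothing more can be done
None
```

I slid the plate through the passage into the dock, pressed it on the pad at about 11 N wrist force for over a second, eased it off and handed in at about 25 s; the last images show it still at pad depth, under 1 mm off centre and in line, but the hand-in gave no verdict.

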